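Set the length stop one hole longer

ROBOT

A 6-joint arm with a two-finger parallel gripper is mounted at the origin on the work surface. World frame = base frame: x ahead of the robot, y to its left, z up, the work surface at z = 0. Lengths are in m, angles in rad, forces in N, time in s.
With the tool pointing down it reaches from about 0.25 to 0.775 m from the base axis. Payload 4 kg.
Tool frame: the origin (TCP) lies at the centre of the arm's flange, where the gripper is bolted on; the fingertips stand 199 mm ahead of it and the grasp point (between the pads) lies 180 mm ahead of it (robot.tcp_to_tips is the z of the fingertips in the tool frame, in m); z points along the fingers, y is the line along which they close (so a half turn about z gives the same grasp; the last joint's range is limited). The gripper opens to 94 mm and grips with 3 to 60 N. Pads are 16 mm wide; open, the fingers measure 119 mm over their backs; the gripper's body (75 mm by 177 mm) begins 78 mm behind the grasp point.
Start: joints at [1.11, 0.087, 1.371, -0, 1.684, -0.103], TCP at [0.193, 0.515, 0.405] pointing down, gripper open.
Joint ranges: [-3.1, 3.1], [-0.76, 2.03], [0.27, 2.55], [-1.08, 4.22], [0.17, 2.65], [-2.57, 2.57]. Speed limits (rad/s): [2.79, 2.79, 3.14, 3.14, 3.14, 3.14].

INTERFACE

Orientations are given as [roll, pitch, yaw] about the fixed x, y, z axes, in that order (R = Rz(yaw) Ry(pitch) Rx(roll)).
In Python, from bench import robot gives the robot as it stands.
- The arm moves only by the tool play_rows, never from a script. Its arguments are lists of equal length, an entry for each row: "translation": the shift along the tool's x, y, z scaled (see below), a list of three; "twist": the turn, a rotation vector about the tool's x, y, z scaled (see below), a list of three; "gripper": the opening, from -1 (shut) to 1 (fully open). A call has 1 to 8 rows; each row shifts and turns the commanded pose from where the row before left it, along the tool's axes as they then stand; what a row does not reach is not made up. The controller multiplies each number of a shift by 0.04 m and each number of a turn by 0.1 rad. A row lasts 1/10 s, in which the tool goes at most 50 mm and 8.59 degrees, less where a joint would pass 70% of its speed; a pose out of reach is approached as far as the arm can. A call with a number of a shift or a turn outside -1 to 1 is refused whole. A call with a gripper value outside its range is refused whole. The fingers move at their own pace and stop on an object; the grip force is fixed at half the most. Time passes only in rows, so rows that do not move let the fingers close. It gives the time, the measured TCP pose, the force, the opening and the grip force at its end, in the units of the state.
- robot.get_obs(): the state, without advancing time (a new reading comes with each control period).
- robot.snapshot(name): name is "scene" or "top" or "wrist"; returns the picture (400x640x3 uint8, red, green, blue); there is no depth.
- robot.camera_model(name): a dict with "camera_matrix" (3x3 intrinsics, pixels), "rvec" (rotation vector, rad) and "tvec" (3), from world to camera coordinates, as OpenCV has them. Camera axes: x right, y down, z forward; pixel columns grow to the right and rows downward; lengths in m; the calibration is good to about 2 mm. A picture is of the moment at which its call begins: read the wrist's pose just before it. camera_model takes no time and is no camera call; for the wrist camera it gives the pose at the moment of the call.
- robot.close_job(): hands the job in; it is judged then, once.
Trained networks look in the newest picture that a camera, given by its name, has taken for a name from the list of things; names that differ only in an ending like _2 or _b are one class to them, and where a whole thing is asked for, a point or a joint stands for the part that bears it (a point fixed in the world has none). Each returns a list of dicts, best first, with "score" (0 to 1); they miss things now and then, are a little off and sometimes report something else, mostly with a low value. They report only what shows in the picture. A call takes as long as a camera call.
- robot.recognise(name, camera): "centre" ([x, y, z] in m, in world coordinates, good to about 4 mm: the middle of the surface that is visible of it).
- robot.spot_point(name, camera): "centre" ([x, y, z] in m, in world coordinates, good to about 4 mm: a listed point, or the origin of a listed thing).
The state is a dict: "time": time; "joint_positions": joint angles; "qvel": joint speeds; "joint_torque": joint torques, N m; "tool_pos": TCP position; "ee_rot": TCP orientation; "wrist_force": force on the tool from outside, world axes, zero at the start; "wrist_torque": the same for the moment, N m; "width": finger opening in m; "finger_force": force on a finger pad.
Only numpy, scipy, OpenCV 4.12 (cv2) and the standard library are available. Lean on these libraries where they do the work, as an engineer would, in place of code of your own. Each camera call takes 0.05 s, during which the arm holds its last target. There are 200 camera calls.

TASK

Two telescopic length stops stand on the sign maker's bench. Set the one with the blue head exactly one hole longer: press its brass spring pin flush with the tube, push the tube outward (towards its blue head) by the blue thumb block beside the pin, and let the pin snap up in the next hole. Leave the setting of the red stop alone.

Things in the scene. Friction and masses are not known exactly. Their poses are not given: they have to be found in the camera images.
- blue_stop: Fixed stop, blue head plate. Origin on the bench under the pin's centre; x outward along the tube (the way to push), z up. 70 mm wide dark wood foot; on it an inner bar over which slides a 40 x 40 mm aluminium tube, 350 mm long, top 70 mm above the bench. Tube's start: from x = -150 to the head plate at 200..212 mm (70 wide, 18 to 106 mm high). Three 17 mm square holes in its top, 60 mm apart.
- blue_block (a point): Blue thumb block on that tube: 40 mm across, 16 mm thick along the tube, 22 mm high above the tube's top. Site: foot of its face that looks at the pin, on the tube's centre line and top; axes as blue_stop. The pin's centre is 14 mm behind it (-x) at first. Closed fingertips set down on the pin, their side within 8 mm of this face, then pushed along x, hold the pin flush and push the block.
- blue_pin (a joint): Brass spring pin, 13 mm across, round tip; m pressed: 0 = up, tip 9 mm above the tube's top; 0.009 = flush; 0.011 = under the tube's 2 mm wall; 0.0135 = bottomed. 2 N to start, 3 to 4 N flush. It stays in place on the inner bar while the tube slides past; once flush, the moving hole's edge rides over it and keeps it down. Up in a hole it locks the tube (play 2 to 3 mm).
- blue_tube (a joint): m the blue stop's tube is pushed out: about 0 at first, 0.060 = next hole over the pin, 0.120 = one hole too far. Sliding takes about 3 N, up to 12 N in the first 7 mm while the edge rides over the flush pin. At the next hole the pin snaps up by itself and blocks the tube, if it comes at 0.1 m/s or slower.
- red_block (a point): The red thumb block of the red stop, which is like the blue one in all but the colour of block and head plate; the point lies and points likewise. To be left alone.
- red_tube (a joint): m the red stop's tube is pushed out: about 0 at first, to stay so.

How it is judged:
On the way:
1. the blue stop's pin is pressed flush (value of joint blue_pin above 0.007 m), for 0.05 s.
At the end, for the whole second after the job is handed in: The blue tube stands one hole (60 mm, within 5 mm) farther out, at rest, with its pin up in the next hole (less than 3 mm short of fully up); the red tube is where it was (within 6 mm) (value of joint blue_tube between 0.055 and 0.065 m and value of joint blue_pin below 0.003 m and velocity of joint blue_tube between -0.005 and 0.005 m/s and value of joint red_tube between -0.006 and 0.006 m); the robot touches nothing.
It fails at once if the red stop's tube is moved off its setting (by more than 6 mm) (value of joint red_tube above 0.006 m or value of joint red_tube below -0.006 m).
It also fails if it takes over 32 s, if anything falls off the work surface, if the arm or the gripper's body presses on something with over 40 N, if the wrist force passes 120 N, or if a joint passes its speed limit or range.

## Working session

There is one attempt and no reset: what is moved stays moved. The work goes in short steps, Python scripts to look and compute and a tool call to move; the robot and the scene stay as the last step left them, time stands still between calls to the robot, and variables do not carry over. Pictures are saved under pics/ and viewed, at most 10 in all, crops included, and the job is handed in when it is done.

Besides the shell and the picture viewer there is one more tool, called after "Call:" by a JSON object that holds its "op" and its "data". play_rows: Moves the arm, as the interface text tells. Its arguments: {"type":"object","properties":{"translation":{"type":"array","items":{"type":"array","items":{"type":"number","minimum":-1,"maximum":1}}},"twist":{"type":"array","items":{"type":"array","items":{"type":"number","minimum":-1,"maximum":1}}},"gripper":{"type":"array","items":{"type":"number"}}},"required":["translation","twist","gripper"]}

```bash
mkdir -p pics; python3 - <<'E'
from bench import robot
import cv2
o=robot.get_obs();print(o['time'],o['tool_pos'],o['ee_rot'],o['wrist_force'],o['width'])
for c in ('top','scene'):
    im=robot.snapshot(c);cv2.imwrite(f'pics/{c}0.png',im[:,:,::-1])
    for n in ('blue_block','red_block','blue_stop','blue_pin'):
        for f in ('spot_point','recognise'):
            print(c,n,f,[(d['centre'],d['score']) for d in getattr(robot,f)(n,c)][:2])
print(robot.get_obs()['time'])
E
```

```text
0.0 [0.19258194 0.51505699 0.40348939] [-3.13938282e+00 -2.20233563e-04  2.78374108e+00] [-0.17667415  0.79286224 -0.69817891] 0.09388510309725473
top blue_block spot_point [([0.4447, -0.0762, 0.0724], 0.97)]
top blue_block recognise [([0.4486, -0.0313, 0.0718], 0.97)]
top red_block spot_point [([0.6472, -0.0173, 0.0703], 0.58)]
top red_block recognise [([0.6452, 0.0235, 0.0712], 0.73)]
top blue_stop spot_point [([0.4454, -0.0933, 0.0036], 0.65)]
top blue_stop recognise [([0.4449, -0.1388, 0.0714], 0.64)]Traceback (most recent call last):
  File "<stdin>", line 8, in <module>
ValueError: it knows: blue_block, blue_stop, red_block
```

View pics/top0.png

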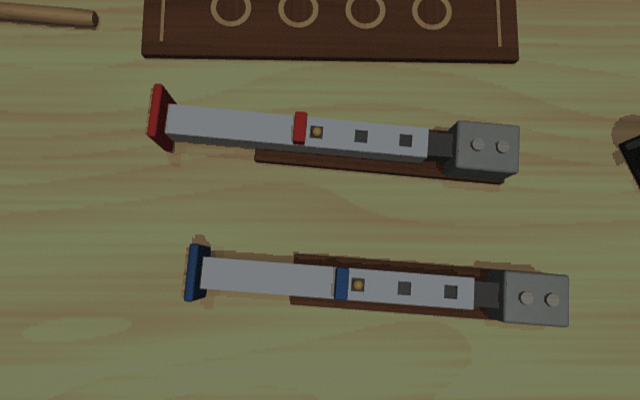

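```bash
python3 - <<'E'
from bench import robot
import numpy as np
m=robot.camera_model('top')
for k in m: print(k,np.round(m[k],4).tolist())
print(robot.get_obs()['time'])
E
```

```text
camera_matrix [[509.1249, 0.0, 313.429], [0.0, 509.1249, 194.907], [0.0, 0.0, 1.0]]
rvec [2.1674, -2.1511, 0.1821]
tvec [-0.0393, 0.566, 0.6549]
0.35
```

The picture shows the blue stop at the bottom, with its pin at (358,285), holes at (404,288) and (450,292), and its block at (342,284). Its head is on the left at x≈195. The red stop lies above it.

```bash
cat > h.py <<'E'
import numpy as np,cv2
def ray(m,uv,z):
    R=cv2.Rodrigues(np.array(m['rvec'],float))[0];t=np.array(m['tvec'],float).ravel()
    d=R.T@np.linalg.inv(m['camera_matrix'])@np.array([uv[0],uv[1],1.]);c=-R.T@t
    return c+d*(z-c[2])/d[2]
E
python3 - <<'E'
from bench import robot
from h import *
m=robot.camera_model('top')
for n,uv,z in [('pin',(358,285),.078),('h2',(404,288.3),.07),('h3',(450.5,292),.07),('blocktop',(342,284),.092),('tubeend',(474,292.5),.07),('head',(192,272),.106),('redpin',(316.5,132),.078)]: print(n,ray(m,uv,z).round(4))
im=cv2.imread('pics/top0.png')[235:335,170:500]
cv2.imwrite('pics/crop0.png',cv2.resize(im[25:75,140:300],None,fx=5,fy=5,interpolation=cv2.INTER_CUBIC))
E
```

```text
pin [ 0.4464 -0.0911  0.078 ]
h2 [ 0.4423 -0.1511  0.07  ]
h3 [ 0.4379 -0.2109  0.07  ]
blocktop [ 0.448  -0.0697  0.092 ]
tubeend [ 0.4374 -0.2413  0.07  ]
head [0.4618 0.1123 0.106 ]
redpin [ 0.6446 -0.0377  0.078 ]
```

View pics/crop0.png

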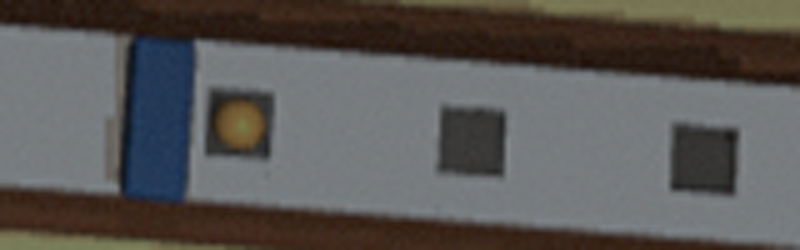

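The tool's y axis should lie along the tube, which means a yaw of about 3.07. I'll turn the tool, shut the fingers and travel to above the pin.

Call:
{"op": "play_rows", "data": {"translation": [[0, 0, 0], [0, 0, 0], [0, 0, 0], [-0.45, -0.9, 0], [-0.45, -0.9, 0], [-0.45, -0.9, 0], [-0.45, -0.9, 0], [-0.45, -0.9, 0]], "twist": [[0, 0, -0.95], [0, 0, -0.95], [0, 0, -0.95], [0, 0, 0], [0, 0, 0], [0, 0, 0], [0, 0, 0], [0, 0, 0]], "gripper": [-1, -1, -1, -1, -1, -1, -1, -1]}}

```text
time: 1.15
tool_pos: [0.2695, 0.3276, 0.4048]
ee_rot: [3.141, 0.001, 3.069]
wrist_force: [0.4, -0.1, -1.2]
width: 0.0334
finger_force: 0.0
```

Call:
{"op": "play_rows", "data": {"translation": [[-0.45, -0.9, 0], [-0.45, -0.9, 0], [-0.45, -0.9, 0], [-0.45, -0.9, 0], [-0.45, -0.9, 0], [-0.45, -0.9, 0], [-0.45, -0.9, 0], [-0.45, -0.9, 0]], "twist": [[0, 0, 0], [0, 0, 0], [0, 0, 0], [0, 0, 0], [0, 0, 0], [0, 0, 0], [0, 0, 0], [0, 0, 0]], "gripper": [-1, -1, -1, -1, -1, -1, -1, -1]}}

```text
time: 1.95
tool_pos: [0.3921, 0.0297, 0.405]
ee_rot: [3.141, 0.001, 3.069]
wrist_force: [0.1, 1.2, 0.6]
width: 0.0008
finger_force: 0.0
```

Call:
{"op": "play_rows", "data": {"translation": [[-0.45, -0.9, 0], [-0.45, -0.9, 0], [-0.1, -0.2, 0], [0, 0, 0]], "twist": [[0, 0, 0], [0, 0, 0], [0, 0, 0], [0, 0, 0]], "gripper": [-1, -1, -1, -1]}}

```text
time: 2.35
tool_pos: [0.4263, -0.0522, 0.4044]
ee_rot: [3.141, -0.001, 3.066]
wrist_force: [-0.5, -0.1, 0.1]
width: 0.0007
finger_force: 0.0
```

Call:
{"op": "play_rows", "data": {"translation": [[-0.29, -0.47, 0.5], [-0.29, -0.47, 0.5], [0, 0, 0.5], [0, 0, 0.4], [0, 0, 0]], "twist": [[0, 0, 0], [0, 0, 0], [0, 0, 0], [0, 0, 0], [0, 0, 0]], "gripper": [-1, -1, -1, -1, -1]}}

```text
time: 2.85
tool_pos: [0.4455, -0.0888, 0.3262]
ee_rot: [3.139, -0.005, 3.071]
wrist_force: [-0.2, 0.5, 0.1]
width: 0.0006
finger_force: 0.0
```

```bash
python3 - <<'E'
from bench import robot
from h import *
o=robot.get_obs();print(o['tool_pos'],o['ee_rot'])
m=robot.camera_model('wrist')
im=robot.snapshot('wrist');cv2.imwrite('pics/w1.png',im[:,:,::-1])
print([(d['centre'],d['score']) for d in robot.spot_point('blue_block','wrist')])
R=cv2.Rodrigues(m['rvec'])[0]
print('cam',-R.T@np.ravel(m['tvec']), R[2])
p,_=cv2.projectPoints(np.array([[.4466,-.091,.078],list(o['tool_pos'][:2])+[o['tool_pos'][2]-.199]]),m['rvec'],m['tvec'],m['camera_matrix'],None);print(p)
im=robot.snapshot('top');cv2.imwrite('pics/top1.png',cv2.resize(im[220:340,260:420,::-1],None,fx=4,fy=4))
E
```

```text
[ 0.44549942 -0.08879815  0.32622685] [ 3.13944527 -0.00524139  3.07068946]
[([0.4479, -0.0759, 0.0688], 0.58)]
cam [ 0.36745505 -0.08306301  0.3061446 ] [ 0.26310133 -0.01699591 -0.96461849]
[[[305.06475893 219.53744264]]

 [[307.76302792 243.77200569]]]
```

View pics/w1.png

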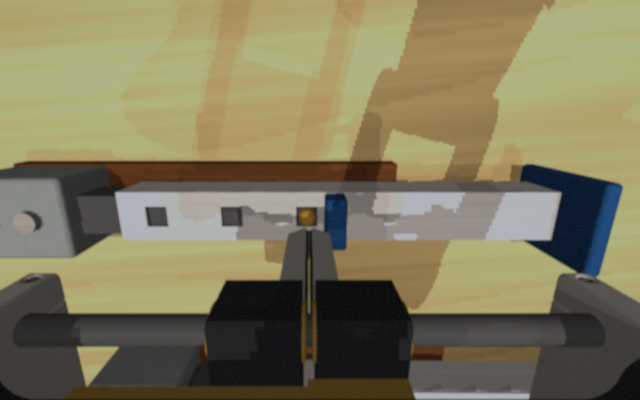

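In the wrist picture the pin is at (306,216) and the block is at (336,220), with the closed fingers just below them. The pin is within 2–3 mm of the estimate. I'll aim 4 mm behind the pin, so the fingertips clear the block and still cover the pin.

Call:
{"op": "play_rows", "data": {"translation": [[-0.06, -0.14, 0], [0, 0, 0.5], [0, 0, 0.4], [0, 0, 0], [0, 0, 0]], "twist": [[0, 0, 0], [0, 0, 0], [0, 0, 0], [0, 0, 0], [0, 0, 0]], "gripper": [-1, -1, -1, -1, -1]}}

```text
time: 3.5
tool_pos: [0.4487, -0.0964, 0.2935]
ee_rot: [-3.141, 0.001, 3.069]
wrist_force: [-0.5, -0.9, -0.1]
width: 0.0001
finger_force: 0.0
```

```bash
python3 - <<'E'
from bench import robot
from h import *
o=robot.get_obs();print(o['tool_pos'],o['ee_rot'])
a=robot.snapshot('wrist')[130:330,200:440,::-1]
b=robot.snapshot('scene')[:,:,::-1]
cv2.imwrite('pics/w2.png',cv2.resize(a,None,fx=3,fy=3)[:600]);cv2.imwrite('pics/s2.png',b)
E
```

```text
[ 0.4486924  -0.09643868  0.29351643] [-3.14139167e+00  1.03607274e-03  3.06874890e+00]
```

View pics/w2.png

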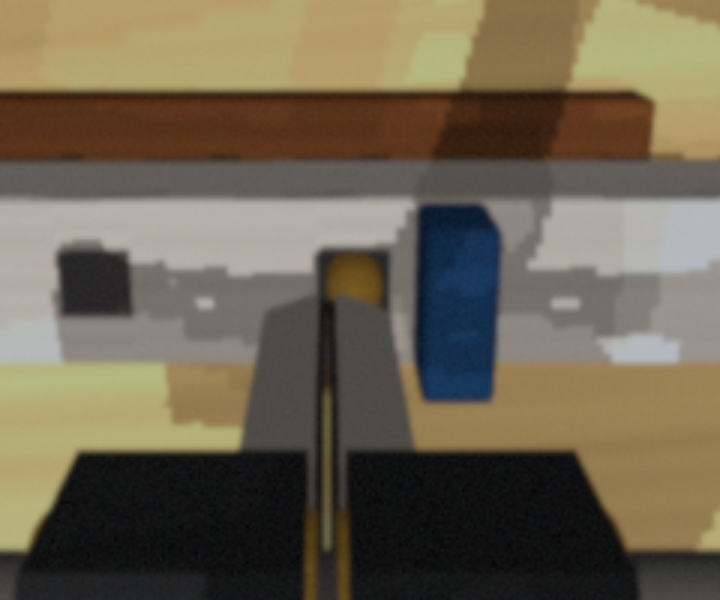

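View pics/s2.png

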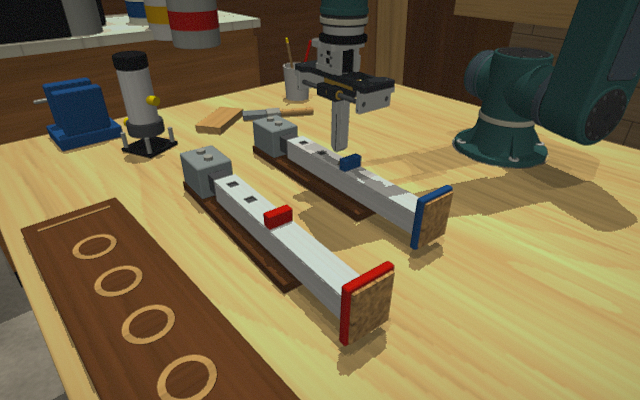

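```bash
python3 - <<'E'
from bench import robot
from h import *
o=robot.get_obs();m=robot.camera_model('wrist')
R=cv2.Rodrigues(np.array(o['ee_rot']))[0]
from scipy.spatial.transform import Rotation as S
R=S.from_euler('xyz',o['ee_rot']).as_matrix();t=np.array(o['tool_pos'])
P=[t+R@np.array(v) for v in [(0,0,.199),(.008,0,.199),(-.008,0,.199),(.008,-.0125,.199),(.008,.0125,.199)]]+[[.4466,-.091,.078],[.4475,-.0905,.078]]
for u,v in cv2.projectPoints(np.array(P),m['rvec'],m['tvec'],m['camera_matrix'],None)[0][:,0]: print('crop',round((u-200)*3),round((v-130)*3))
print(m['camera_matrix'])
for uv in [(200+354/3,130+280/3)]: print(ray(m,uv,.078))
E
```

```text
crop 325 337
crop 325 301
crop 325 372
crop 264 301
crop 387 301
crop 350 292
crop 352 296
[[311.14530333   0.         308.54945546]
 [  0.         311.14530333 198.17435865]
 [  0.           0.           1.        ]]
[ 0.44379601 -0.08983256  0.078     ]
```

The pin's x comes out nearer 0.445, so I'll shift to that and press down gently.

Call:
{"op": "play_rows", "data": {"translation": [[0.09, 0.04, 0], [0, 0, 0.2], [0, 0, 0.2], [0, 0, 0.1], [0, 0, 0.06], [0, 0, 0], [0, 0, 0]], "twist": [[0, 0, 0], [0, 0, 0], [0, 0, 0], [0, 0, 0], [0, 0, 0], [0, 0, 0], [0, 0, 0]], "gripper": [-1, -1, -1, -1, -1, -1, -1]}}

```text
time: 4.3
tool_pos: [0.4451, -0.0944, 0.2706]
ee_rot: [-3.142, 0.0, 3.069]
wrist_force: [0.3, -0.4, 3.0]
width: 0.0008
finger_force: 1.3
```

Call:
{"op": "play_rows", "data": {"translation": [[0, 0, 0.04], [0, 0, 0], [0, 0, 0.02], [0, 0, 0]], "twist": [[0, 0, 0], [0, 0, 0], [0, 0, 0], [0, 0, 0]], "gripper": [-1, -1, -1, -1]}}

```text
time: 4.7
tool_pos: [0.4451, -0.0944, 0.2691]
ee_rot: [-3.141, 0.001, 3.069]
wrist_force: [-2.1, 0.3, 7.2]
width: 0.0002
finger_force: 3.5
```

The tips are on the tube top and the pin is flush at about 7 N. Now I'll push along +y.

Call:
{"op": "play_rows", "data": {"translation": [[0, 0.1, 0], [0, 0.1, 0], [0, 0.1, 0], [0, 0.1, 0], [0, 0.1, 0], [0, 0.1, 0]], "twist": [[0, 0, 0], [0, 0, 0], [0, 0, 0], [0, 0, 0], [0, 0, 0], [0, 0, 0]], "gripper": [-1, -1, -1, -1, -1, -1]}}

```text
time: 5.3
tool_pos: [0.447, -0.071, 0.2689]
ee_rot: [-3.139, 0.002, 3.068]
wrist_force: [-1.3, -4.4, 6.5]
width: 0.0006
finger_force: 6.8
```

Call:
{"op": "play_rows", "data": {"translation": [[0, 0.12, 0], [0, 0.12, 0], [0, 0.12, 0], [0, 0.12, 0], [0, 0.12, 0], [0, 0.12, 0], [0, 0.1, 0], [0, 0.08, 0]], "twist": [[0, 0, 0], [0, 0, 0], [0, 0, 0], [0, 0, 0], [0, 0, 0], [0, 0, 0], [0, 0, 0], [0, 0, 0]], "gripper": [-1, -1, -1, -1, -1, -1, -1, -1]}}

```text
time: 6.1
tool_pos: [0.4496, -0.0344, 0.2688]
ee_rot: [3.141, 0.002, 3.069]
wrist_force: [-0.6, 1.0, 6.6]
width: 0.0
finger_force: 4.6
```

Call:
{"op": "play_rows", "data": {"translation": [[0, 0.05, 0], [0, 0.05, 0], [0, 0.05, 0]], "twist": [[0, 0, 0], [0, 0, 0], [0, 0, 0]], "gripper": [-1, -1, -1]}}

```text
time: 6.4
tool_pos: [0.4501, -0.0285, 0.2688]
ee_rot: [-3.141, 0.002, 3.069]
wrist_force: [0.2, -1.8, 6.6]
width: 0.0005
finger_force: 5.7
```

```bash
python3 - <<'E'
from bench import robot
from h import *
o=robot.get_obs();print(o['tool_pos'],o['wrist_force'])
im=robot.snapshot('top')
cv2.imwrite('pics/top3.png',cv2.resize(im[230:330,170:500,::-1],None,fx=2.4,fy=2.4,interpolation=cv2.INTER_CUBIC))
E
```

```text
[ 0.45006594 -0.02849825  0.26880747] [ 0.23202318 -1.81765829  6.64538473]
```

View pics/top3.png

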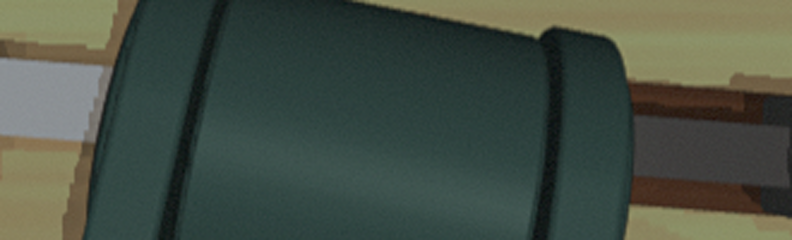

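The arm hides the tube from the top camera. I'll keep pushing in small steps until the force jumps.

Call:
{"op": "play_rows", "data": {"translation": [[0, 0.05, 0], [0, 0.05, 0]], "twist": [[0, 0, 0], [0, 0, 0]], "gripper": [-1, -1]}}

```text
time: 6.65
tool_pos: [0.4503, -0.0247, 0.2689]
ee_rot: [-3.141, 0.002, 3.069]
wrist_force: [-0.5, -4.0, 6.0]
width: 0.0003
finger_force: 7.0
```

```bash
python3 - <<'E'
from bench import robot
from h import *
o=robot.get_obs();print(o['tool_pos'],o['wrist_force'])
im=robot.snapshot('wrist')
cv2.imwrite('pics/w3.png',im[:,:,::-1])
E
```

```text
[ 0.45034442 -0.02474586  0.26885047] [-0.47260153 -4.02893322  5.95351123]
```

View pics/w3.png

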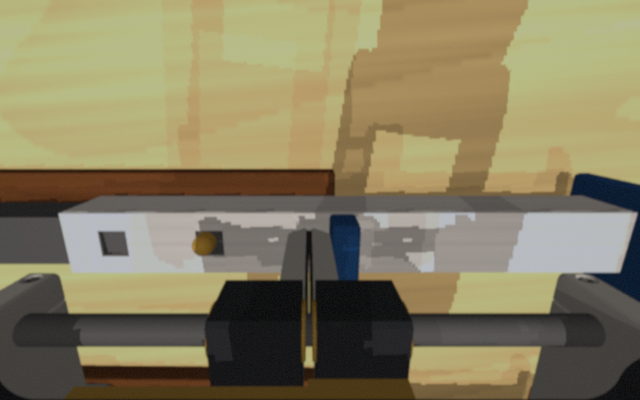

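The pin at (204,243) has popped up in the middle hole, against its rear edge (the hole is centred at about (211,243)), so the tube is locked. I'll back off and lift away.

Call:
{"op": "play_rows", "data": {"translation": [[0, 0, -0.03], [0, -0.1, -0.1], [0, 0, -0.7], [0, 0, -0.9], [0, -0.5, -0.9], [0.6, -0.9, -0.5], [0.6, -0.9, 0], [0.6, -0.9, 0]], "twist": [[0, 0, 0], [0, 0, 0], [0, 0, 0], [0, 0, 0], [0, 0, 0], [0, 0, 0], [0, 0, 0], [0, 0, 0]], "gripper": [-1, -1, -1, -1, -1, -1, -1, -1]}}

```text
time: 7.5
tool_pos: [0.3675, -0.1516, 0.3935]
ee_rot: [3.141, 0.001, 3.07]
wrist_force: [-0.4, -1.2, -0.4]
width: 0.0006
finger_force: 0.0
```

Call:
{"op": "play_rows", "data": {"translation": [[0, -0.9, 0], [0, -0.9, 0], [0, -0.9, 0], [0, 0, 0], [0, 0, 0]], "twist": [[0, 0, 0], [0, 0, 0], [0, 0, 0], [0, 0, 0], [0, 0, 0]], "gripper": [-1, -1, -1, -1, -1]}}

```text
time: 8.0
tool_pos: [0.3605, -0.2589, 0.3921]
ee_rot: [3.139, -0.002, 3.067]
wrist_force: [-0.0, 0.0, -0.1]
width: 0.0005
finger_force: 0.0
```

```bash
python3 - <<'E'
from bench import robot
from h import *
o=robot.get_obs();print(o['tool_pos'],o['wrist_force'],o['time'])
im=robot.snapshot('top')
cv2.imwrite('pics/top4.png',im[:,:,::-1])
E
```

```text
[ 0.36049564 -0.25891714  0.39209454] [-0.04367643  0.0132035  -0.11672686] 8.0
```

View pics/top4.png

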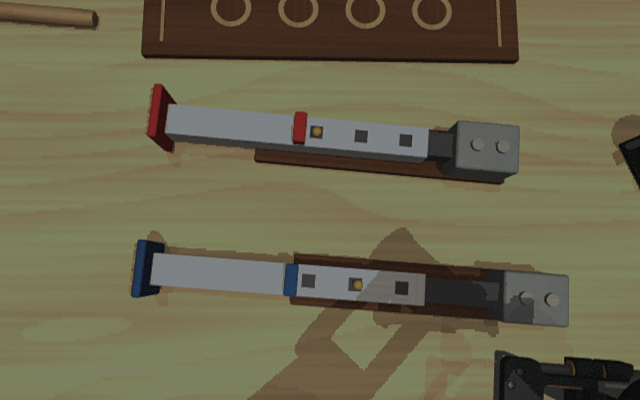

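The pin at (358,285) sits in the middle hole. The tube looks about 62–63 mm out, so I'll measure it more exactly.

```bash
python3 - <<'E'
from bench import robot
from h import *
m=robot.camera_model('top')
def holes(f):
    g=cv2.imread(f,0)
    out=[]
    # blobs of dark pixels inside the tube
    b=(g[272:305,290:470]<105).astype(np.uint8)
    n,l,s,c=cv2.connectedComponentsWithStats(b)
    return [(s[i][4],s[i][2:4].tolist(),(s[i][0]+290,s[i][0]+s[i][2]+290),(c[i]+[290,272]).round(1).tolist()) for i in range(1,n) if 60<s[i][4]<300]
for f in('pics/top0.png','pics/top4.png'):
    for h in holes(f): print(f,h,ray(m,h[3],.07).round(4))
a=cv2.imread('pics/top0.png');b=cv2.imread('pics/top4.png')
# head plate shift by template matching
t=a[240:305,180:215]
for nm,(y0,y1,x0,x1) in {'block':(262,304,332,352),}.items():
    t=a[y0:y1,x0:x1];r=cv2.matchTemplate(b[y0-12:y1+8,x0-70:x1-30],t,cv2.TM_CCOEFF_NORMED);_,v,_,p=cv2.minMaxLoc(r);print(nm,v,p[0]-70,p[1]-12)
    row=r[p[1]];i=p[0];d=(row[i-1]-row[i+1])/(2*(row[i-1]-2*row[i]+row[i+1]));print('sub',i+d-70)
cv2.imwrite('pics/c4.png',cv2.resize(b[260:310,280:440],None,fx=5,fy=5,interpolation=cv2.INTER_CUBIC))
print('per px', (ray(m,(342,284),.07)-ray(m,(292,280.4),.07)).round(4))
E
```

```text
pics/top0.png (np.int32(223), [67, 6], (np.int32(403), np.int32(470)), [444.7, 273.5]) [ 0.4613 -0.2042  0.07  ]
pics/top0.png (np.int32(187), [14, 15], (np.int32(351), np.int32(365)), [357.3, 284.1]) [ 0.4473 -0.0911  0.07  ]
pics/top0.png (np.int32(189), [14, 15], (np.int32(397), np.int32(411)), [403.9, 287.9]) [ 0.4428 -0.151   0.07  ]
pics/top0.png (np.int32(198), [14, 16], (np.int32(444), np.int32(458)), [450.4, 291.4]) [ 0.4386 -0.2108  0.07  ]
pics/top4.png (np.int32(185), [15, 15], (np.int32(301), np.int32(316)), [308.1, 280.3]) [ 0.4518 -0.0281  0.07  ]
pics/top4.png (np.int32(182), [15, 15], (np.int32(348), np.int32(363)), [354.7, 284.0]) [ 0.4474 -0.0878  0.07  ]
block 0.8324703574180603 -50 -4
sub -50.292816
per px [-0.0042 -0.0639  0.    ]
```

View pics/c4.png

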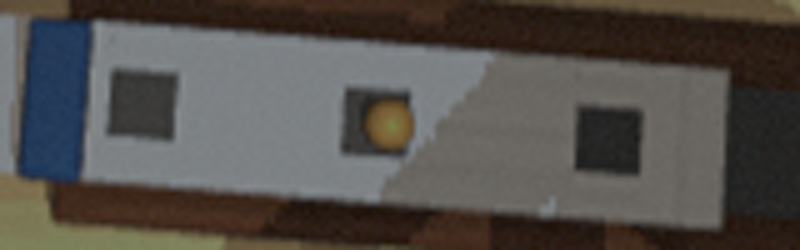

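The tube is about 63 mm out, against the pin's 2–3 mm play stop and within tolerance. The pin is up and the arm is clear of everything.

```bash
python3 -c "
from bench import robot
print(robot.close_job())"
```

```text
the job is handed in; nothing more can be done
None
```

The blue stop is set one hole longer: its tube measures about 63 mm out (allowed 55–65 mm), with the pin up in the next hole. The red stop was not touched, and the job was handed in at about 8 s; no verdict came back.

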